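Ready the tube rotator and hold it upright for loading

TASK

Get the tube rotator ready for loading: first take the one short tube out of the blue rack and put it in the red tub, leaving the three full-length tubes standing where they are and disturbing nothing else. The rotator has tipped forward onto its disc: flip its folded prop leg back and down over centre until it snaps fully down, then bring the rotator upright by its top handle. Its pivot clamps are slack and it is front-heavy, so finish while still gripping the handle and holding the rotator upright and still.

Things in the scene. Friction and masses are not known exactly. Their poses are not given: they have to be found in the camera images.
- rotator: Fixed white base plate of the tube rotator, 165 x 200 x 6 mm. Origin on the bench, below the frame's pivot axis, which runs 30 mm above the origin along the base's own y. Own x points forwards, the way the disc faces and the frame tips; the prop leg is on the -x side. Pivot brackets, 46 mm high, at y = +-76 mm, black clamp knobs outside them.
- frame (a joint): Tilt of the blue frame about the pivot axis, rad: 0 = upright, positive = tipped forward (base's +x). Starts tipped, disc rim on the bench, at its stop 0.83. Unheld it falls forward. With the leg down it can lean back only to about -0.02; leg folded, to -0.45. Frame and all on it: about 1.75 kg; about 8 N at the handle starts it up, 1.2 N backwards holds it upright.
- handle: Top handle of the frame: yellow plastic grip bar, 20 mm diameter, 84 mm long, along its own y, in the blue hoop (16 mm posts at y = +-62 mm). Origin at the bar's middle; turns with the frame: own z = frame's up, own x = frame's forward. Upright it is 250 mm above and 20 mm forward of the pivot axis (280 mm above the bench). Under the bar the hoop is open for 50 mm.
- leg (a joint): Angle of the prop leg about its pivot relative to the frame, rad: 0 = folded up behind the motor (start), growing as it swings backwards and down, 3.02 = fully down at its stop. An over-centre spring (with the frame tipped: leg in balance near 1.25) pulls it back to 0 before centre, to 3.02 past it, with up to 2.5 and 3.6 N at the foot bar; let go past 1.5 it snaps down by itself.
- foot_bar (a point): Middle of the prop leg's foot bar: level orange sleeve, 16 mm diameter, 66 mm long, along the base's y, joining the leg's two 10 mm steel arms at y = +-46 mm; 126 mm from the leg's pivot. Folded up it lies 232 mm above and 103 mm behind the frame's pivot axis, in the frame's own up and forward directions.
- leg_pivot (a point): Middle of the prop leg's own pivot axis, parallel to the base's y, below the tail of the motor: 110 mm above the frame's pivot axis and 70 mm behind it, in the frame's own up and forward directions. The motor (52 mm diameter, axis 30 mm higher) lies between the leg's arms.
- rack: Fixed blue tube rack, 232 x 64 x 46 mm high. Origin at the centre of its underside. Four 32 mm holes in one row along its own x, at -78, -26, +26 and +78 mm; tubes stand on its floor, 6 mm above the bench.
- tube_short: The odd, short tube of the batch: 90 mm long (cap top 96 mm above the bench in the rack), body 29 mm in diameter, orange cap 35 mm in diameter and 13 mm high, flat foot, about 50 g. Origin at the centre of its foot, own z towards the cap. It stands in any of the rack's four holes.
- tube_short_cap (a point): Centre of the top of the short tube's cap.
- tube_1: Full-length tube, 115 mm long (cap top 121 mm above the bench), otherwise like the short one. Origin at the centre of its foot. Stays in the rack.
- tube_2: Full-length tube, as tube_1. Stays in the rack.
- tube_3: Full-length tube, as tube_1. Stays in the rack.
- tub: Fixed red open tub for rejects, 165 (own x) x 135 (own y) x 55 mm high outside, walls and floor 4 mm. Origin at the centre of its underside.
- bottle: Bystander: amber reagent bottle, 58 mm in diameter, 125 mm high. Origin at the centre of its underside.
- beaker: Bystander: glass beaker, 64 mm in diameter, 85 mm high. Origin at the centre of its underside.
- tip_box: Bystander: yellow pipette tip box, 85 x 115 x 70 mm high. Origin at the centre of its underside.

How it is judged:
By the outcome, as a careful person would: the job done as asked, in the order asked, and still so for the second after the job is handed in, while the arm keeps its last pose, push and grip.
It also fails if it takes over 61 s, if anything falls off the work surface, if the arm or the gripper's body presses on something with over 40 N, if the wrist force passes 120 N, or if a joint passes its speed limit or range.

ROBOT

A 6-joint arm with a two-finger parallel gripper is mounted at the origin on the work surface. World frame = base frame: x ahead of the robot, y to its left, z up, the work surface at z = 0. Lengths are in m, angles in rad, forces in N, time in s.
With the tool pointing down it reaches from about 0.375 to 0.975 m from the base axis. Payload 3.8 kg.
Tool frame: the origin (TCP) lies midway between the tips of the shut fingers; the grasp point (between the pads) lies 19 mm behind it; y points along the fingers, x is the direction in which the jaws open and shut, and the axes are right-handed (so a half turn about y gives the same grasp; the last joint's range is limited). The gripper opens to 88 mm and grips with 3 to 60 N. Pads are 18 mm wide; open, the fingers measure 123 mm over their backs; the gripper's body (75 mm by 187 mm) begins 45 mm behind the grasp point.
Start: joints at [-1.275, 0.264, 1.604, -0, 1.274, -0.037], TCP at [0.221, -0.638, 0.239] pointing down, gripper open.
Joint ranges: [-2.63, 2.63], [-0.94, 2.18], [0.31, 2.57], [-1.31, 4.45], [0, 2.66], [-2.55, 2.55]. Speed limits (rad/s): [2.57, 2.57, 3.14, 3.14, 3.14, 3.14].

INTERFACE

Orientations are given as a rotation vector (axis times angle).
In Python, from plant import manip, claw, kin, vision, ticket gives the robot as it stands. Calls block until the motion is done:
- manip.move_to(position, orientation): joint-space move of the TCP to a pose.
- manip.move_linear(position, v=0.15, orientation=None, contact_N=None): straight line of the TCP; orientation=None keeps the orientation; v is the mean speed in m/s. With contact_N (N) it stops when the force on the tool has changed by that much, and returns True; else False.
- manip.goto_joints(angles): joint-space move.
- claw.set_gripper(opening, squeeze=None): finger opening in m; squeeze is the grip in N (None keeps the last); returns when the fingers have stopped.
- manip.pause(seconds).
- kin.solve_ik(position, orientation): joint angles nearest the present ones, or None.
- manip.observe(): the state.
- vision.camera(name): name is "scene" or "top" or "wrist"; returns a dict with "color" (420x560x3 uint8, red, green, blue), "intrinsics" (3x3 intrinsics, pixels), "xyz" and "rotation" of the camera in the world; the wrist camera has in their place "mount" (4x4, takes a point from camera to tool coordinates, whose origin is the TCP and whose axes are the tool frame's). Camera axes: x right, y down, z forward; pixel columns grow to the right and rows downward; lengths in m; the calibration is good to about 2 mm. A picture is of the moment at which its call begins: read the wrist's pose just before it. There is no depth.
A pose or a line that the arm cannot do raises manip.PlanningError and nothing moves.
- ticket.sign_off(): hands the job in, once; it reports no verdict.
The state is a dict: "t": time; "q": joint angles; "joint_vel": joint speeds; "tau": joint torques, N m; "ee_pos": TCP position; "orientation": TCP orientation; "wrist_force": force on the tool from outside, world axes, zero at the start; "ft_torque": the same for the moment, N m; "opening": finger opening in m.
Only numpy, scipy, OpenCV 4.12 (cv2) and the standard library are available. Lean on these libraries where they do the work, as an engineer would, in place of code of your own. Each camera call takes 0.05 s, during which the arm holds its last target.

## Working session

There is one attempt and no reset: what is moved stays moved. The work goes in short steps, each a Python script; the robot and the scene stay as the last script left them, time stands still between calls to the robot, and variables do not carry over. Pictures are saved under pics/ and viewed, and the job is handed in when it is done.

```bash
ls; mkdir -p pics
python3 - <<'E'
from plant import manip, claw, kin, vision, ticket
import cv2, numpy as np
for n in ["scene","top"]:
    c=vision.camera(n); cv2.imwrite(f"pics/{n}0.png",c["color"][:,:,::-1]); print(n,c["intrinsics"],c["xyz"],c["rotation"])
s=manip.observe(); print(s)
E
```

```text
pics
scene [[461.95020718   0.         281.07645268]
 [  0.         461.95020718 208.77056703]
 [  0.           0.           1.        ]] [ 0.8996193  -0.75747268  0.85712637] [-2.24013346 -0.54416174  0.25666036]
top [[388.55951602   0.         274.17239525]
 [  0.         388.55951602 216.60936887]
 [  0.           0.           1.        ]] [ 0.41635807 -0.06469845  1.25487654] [-2.1650424   2.16726748 -0.081554  ]
{'t': 0.1, 'q': array([-1.27490656e+00,  2.64657053e-01,  1.60521486e+00,  2.30291031e-05,
        1.27368903e+00, -3.68868955e-02]), 'joint_vel': array([-0.00063349, -0.00176567, -0.00314993,  0.00134508,  0.00136838,
       -0.00192507]), 'tau': array([-3.50330047e-04, -5.03618574e+01, -3.58071363e+01,  7.30660418e-02,
        2.33809993e-02, -5.85024100e-05]), 'ee_pos': array([ 0.22033175, -0.63736286,  0.23753868]), 'orientation': array([-1.34719884,  0.96176992, -0.95921001]), 'wrist_force': array([-0.12495343, -0.66383703, -0.75125571]), 'ft_torque': array([ 0.00284436, -0.00241734,  0.01631104]), 'opening': 0.08779418885647855}
```

View pics/scene0.png

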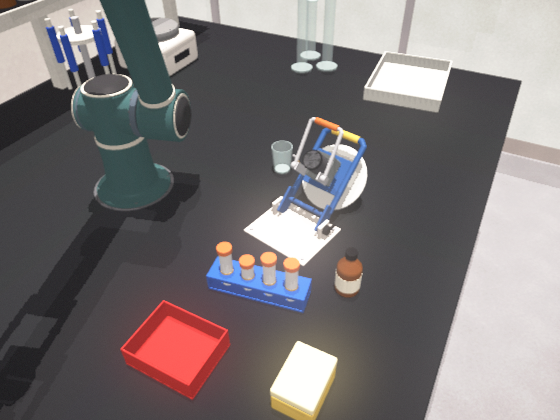

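View pics/top0.png

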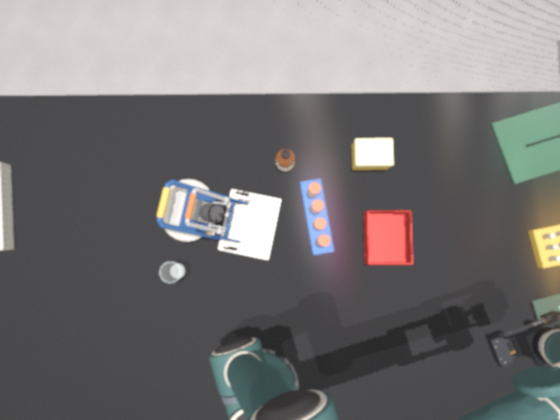

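The short tube is second from the left in the scene view (247,262), and at about (320,224) in the top view. The rotator lies tipped towards +y, with its yellow handle at (165,203) and orange foot bar at (192,206) in the top view. I'll zoom in to measure these.

Run:
```python
import cv2
a=cv2.imread("pics/top0.png"); s=cv2.imread("pics/scene0.png")
cv2.imwrite("pics/topz.png",cv2.resize(a[165:285,145:345],(800,480),interpolation=cv2.INTER_CUBIC))
cv2.imwrite("pics/scz.png",cv2.resize(s[110:310,200:400],(600,600),interpolation=cv2.INTER_CUBIC))
```

```text
(no output)
```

View pics/topz.png

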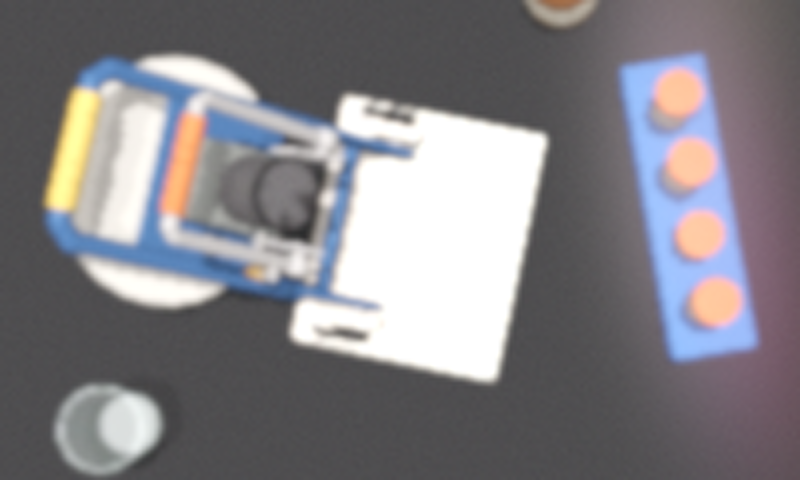

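View pics/scz.png

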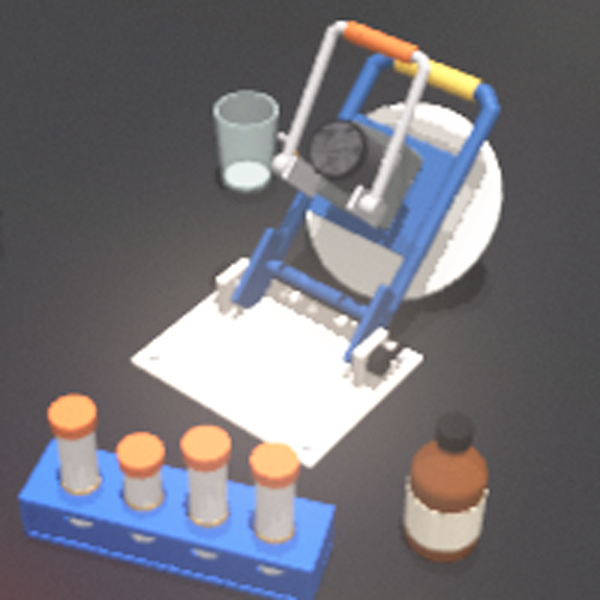

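```bash
cat > h.py <<'E'
import numpy as np, cv2
from scipy.spatial.transform import Rotation as R
from scipy.optimize import least_squares
K={"top":np.array([[388.5595,0,274.1724],[0,388.5595,216.6094],[0,0,1]]),"scene":np.array([[461.9502,0,281.0765],[0,461.9502,208.7706],[0,0,1]])}
C={"top":np.array([0.41635807,-0.06469845,1.25487654]),"scene":np.array([0.8996193,-0.75747268,0.85712637])}
RV={"top":np.array([-2.1650424,2.16726748,-0.081554]),"scene":np.array([-2.24013346,-0.54416174,0.25666036])}
def proj(n,P):
    p=R.from_rotvec(RV[n]).inv().apply(np.atleast_2d(P)-C[n]); q=p@K[n].T
    return q[:,:2]/q[:,2:]
def ray(n,uv,z):
    d=R.from_rotvec(RV[n]).apply(np.linalg.inv(K[n])@np.array([uv[0],uv[1],1.]))
    return C[n]+d*(z-C[n][2])/d[2]
def tz(u,v): return np.array([145+(u+.5)/4-.5,165+(v+.5)/4-.5])
def sz(u,v): return np.array([200+(u+.5)/3-.5,110+(v+.5)/3-.5])
def fr2base(p,th): # frame coords rel. pivot axis (fwd, y, up) -> base coords
    c,s=np.cos(th),np.sin(th)
    x,y,z=p
    return np.array([c*x+s*z,y,-s*x+c*z+0.03])
E
python3 - <<'E'
from h import *
caps=[(678,93,.121),(691,162,.121),(700,236,.096),(715,303,.121)]
for u,v,z in caps: print("cap",ray("top",tz(u,v),z))
for u,v,z in [(73,412,.121),(141,449,.096),(206,443,.121),(274,460,.121)]: print("caps scene",ray("scene",sz(u,v),z))
print("tub",ray("top",(389,238),.055))
obs=[]
def add(n,uv,kind,p): obs.append((n,uv,kind,np.array(p)))
# +y side of base: forward is world +y => base +y = world -x (lower in top image)
add("top",tz(88,90),'f',(.02,-.042,.25)); add("top",tz(60,208),'f',(.02,.042,.25))
add("top",tz(192,115),'f',(-.103,-.033,.232)); add("top",tz(175,212),'f',(-.103,.033,.232))
add("scene",sz(398,65),'f',(.02,.042,.25)); add("scene",sz(480,90),'f',(.02,-.042,.25))
add("scene",sz(343,28),'f',(-.103,.033,.232)); add("scene",sz(415,53),'f',(-.103,-.033,.232))
add("top",tz(548,135),'b',(-1,-.1,.006)); add("top",tz(495,380),'b',(-1,.1,.006))
add("scene",sz(131,358),'b',(-1,.1,.006)); add("scene",sz(308,463),'b',(-1,-.1,.006))
def res(q,full=False):
    x,y,yaw,xr,th=q; r=[]
    for n,uv,k,p in obs:
        b=fr2base(p,th) if k=='f' else np.array([-xr,p[1],p[2]])
        w=R.from_euler('z',yaw).apply(b)+[x,y,0]
        r.append(proj(n,w)[0]-uv)
    r.append(np.array([(th-.83)*200,0]))
    return np.array(r) if full else np.concatenate(r)
f=least_squares(res,[.45,.1,1.7,.1,.83],loss='soft_l1'); print(f.x); print(res(f.x,True).round(1))
x,y,yaw,xr,th=f.x
for nm,p in dict(handle=(.02,0,.25),foot=(-.103,0,.232),legp=(-.07,0,.11)).items():
    print(nm,R.from_euler('z',yaw).apply(fr2base(p,th))+[x,y,0])
for nm,p in dict(handle=(.02,0,.25)).items():
    print(nm,'up',R.from_euler('z',yaw).apply(fr2base(p,0))+[x,y,0])
E
```

```text
cap [ 0.60595658 -0.1632672   0.121     ]
cap [ 0.55476104 -0.17228963  0.121     ]
cap [ 0.50219401 -0.18078408  0.096     ]
cap [ 0.4514865  -0.18862912  0.121     ]
caps scene [ 0.45442521 -0.18791286  0.121     ]
caps scene [ 0.50485256 -0.1776529   0.096     ]
caps scene [ 0.55647775 -0.17038658  0.121     ]
caps scene [ 0.6072936  -0.16271996  0.121     ]
tub [ 0.46065829 -0.39703353  0.055     ]
[0.51618405 0.07012813 1.36246083 0.11582904 0.82877735]
[[-0.1  0.2]
 [-0.1 -0.1]
 [ 0.3 -0.2]
 [-1.3  0.4]
 [ 0.2 -1.3]
 [-0.9  0.9]
 [ 1.5  1.1]
 [-0.5  1.5]
 [-1.2  0.3]
 [-0.8 -0.2]
 [-0.7  0.7]
 [ 0.1  1.3]
 [-0.2  0. ]]
handle [0.55709369 0.26364315 0.18420226]
foot [0.53715749 0.16933887 0.26270226]
legp [0.52317025 0.10317495 0.15593292]
handle up [0.52032068 0.08969566 0.28      ]
```

```bash
cat >> h.py <<'E'
X0,Y0,YAW=0.5162,0.0701,1.3625
def orient(jaw,point):
    y=np.array(point,float); y/=np.linalg.norm(y); x=np.array(jaw,float); x-=y*(x@y); x/=np.linalg.norm(x)
    return R.from_matrix(np.column_stack([x,y,np.cross(x,y)])).as_rotvec()
def b2w(p): return R.from_euler('z',YAW).apply(p)+[X0,Y0,0]
def d2w(p): return R.from_euler('z',YAW).apply(p)
def best(kin,pos,jaw,point,q):
    out=[]
    for s in (1,-1):
        o=orient(s*np.array(jaw),point); j=kin.solve_ik(pos,o)
        if j is not None: out.append((np.abs(np.array(j)-q).max(),o,np.array(j)))
    return min(out,key=lambda a:a[0]) if out else None
E
python3 - <<'E'
from h import *
from plant import manip, claw, kin, vision, ticket
s=manip.observe(); q=s["q"]; print(R.from_rotvec(s["orientation"]).as_matrix().round(2))
np.set_printoptions(precision=3,suppress=True)
a=.165; rx=np.array([np.cos(a),np.sin(a),0]); ry=np.array([-np.sin(a),np.cos(a),0])
p=np.array([.504,-.1795,.2])
for s_ in(1,-1): print(kin.solve_ik(p,orient(s_*ry,[0,0,-1])))
print(kin.solve_ik([.465,-.395,.18],orient(ry,[0,0,-1])),kin.solve_ik([.465,-.395,.18],orient(-ry,[0,0,-1])))
# leg path
for s_ in (1,-1):
  for phi in (0,.5,1,1.5,1.8):
    an=.566-phi; t=0
    P=b2w([.034+.126*np.sin(an)+.015,0,.156+.126*np.cos(an)-.02]); print("leg",s_,phi,kin.solve_ik(P,orient(s_*d2w([0,1,0]),[0,0,-1])))
# handle path
for s_ in (1,-1):
  for th in (.83,.4,0):
    for tt in (th,.0):
      up=d2w([np.sin(tt),0,np.cos(tt)]); fw=d2w([np.cos(tt),0,-np.sin(tt)])
      P=b2w(fr2base((.02,0,.25),th)); print("h",s_,th,tt,kin.solve_ik(P-.019*up,orient(s_*fw,-up)),kin.solve_ik(P+.08*up,orient(s_*fw,-up)) )
E
```

```text
[[ 0.33 -0.    0.95]
 [-0.95  0.    0.33]
 [-0.   -1.    0.  ]]
[-0.389  0.028  1.946  0.     1.168 -2.124]
[-0.389  0.028  1.946 -0.     1.168  1.017]
[-0.745  0.185  1.81  -0.     1.146 -2.481] [-0.745  0.185  1.81  -0.     1.146  0.661]
leg 1 0 None
leg 1 0.5 None
leg 1 1 None
leg 1 1.5 None
leg 1 1.8 None
leg -1 0 [ 0.285  0.065  1.827 -0.     1.25   0.493]
leg -1 0.5 [ 0.189 -0.     1.859 -0.     1.283  0.397]
leg -1 1 [ 0.08  -0.039  1.918 -0.     1.263  0.288]
leg -1 1.5 [-0.012 -0.039  1.991 -0.     1.189  0.196]
leg -1 1.8 [-0.046 -0.017  2.035 -0.     1.124  0.162]
h 1 0.83 0.83 [ 0.654  0.596  1.478 -0.509  1.736 -0.616] [ 0.71   0.647  1.269 -0.493  1.9   -0.648]
h 1 0.83 0.0 [ 0.402  0.21   1.811  0.     1.121 -0.961] [ 0.402  0.14   1.705  0.     1.297 -0.961]
h 1 0.4 0.4 [ 0.457  0.225  1.709 -0.313  1.468 -0.832] [ 0.502  0.223  1.543 -0.3    1.641 -0.841]
h 1 0.4 0.0 [ 0.284  0.071  1.838  0.     1.233 -1.079] [ 0.284  0.022  1.708  0.     1.412 -1.079]
h 1 0 0 [ 0.123 -0.029  1.888  0.     1.283 -1.239] [ 0.123 -0.069  1.748  0.     1.463 -1.239]
h 1 0 0.0 [ 0.123 -0.029  1.888  0.     1.283 -1.239] [ 0.123 -0.069  1.748  0.     1.463 -1.239]
h -1 0.83 0.83 [ 0.654  0.596  1.478 -0.509  1.736  2.525] [ 0.71   0.647  1.269 -0.493  1.9    2.494]
h -1 0.83 0.0 [0.402 0.21  1.811 0.    1.121 2.181] [0.402 0.14  1.705 0.    1.297 2.181]
h -1 0.4 0.4 [ 0.457  0.225  1.709 -0.313  1.468  2.309] [ 0.502  0.223  1.543 -0.3    1.641  2.3  ]
h -1 0.4 0.0 [0.284 0.071 1.838 0.    1.233 2.063] [0.284 0.022 1.708 0.    1.412 2.063]
h -1 0 0 [ 0.123 -0.029  1.888  0.     1.283  1.903] [ 0.123 -0.069  1.748  0.     1.463  1.903]
h -1 0 0.0 [ 0.123 -0.029  1.888  0.     1.283  1.903] [ 0.123 -0.069  1.748  0.     1.463  1.903]
```

Run:
```python
from h import *
from plant import manip, claw, kin, vision, ticket
np.set_printoptions(precision=3,suppress=True)
a=.165; ry=np.array([-np.sin(a),np.cos(a),0]); o=orient(-ry,[0,0,-1])
p=np.array([.504,-.1795,.17])
manip.move_to(p,o); print(manip.observe()["t"])
c=vision.camera("wrist"); cv2.imwrite("pics/w1.png",c["color"][:,:,::-1])
print(c["mount"],c["intrinsics"]); s=manip.observe(); print(s["ee_pos"],s["wrist_force"])
```

```text
2.0583
[[ 1.     0.    -0.001 -0.   ]
 [ 0.001 -0.29   0.957 -0.147]
 [ 0.    -0.957 -0.29   0.075]
 [ 0.     0.     0.     1.   ]] [[294.094   0.    283.211]
 [  0.    294.094 209.739]
 [  0.      0.      1.   ]]
[ 0.504 -0.18   0.17 ] [ 0.79  -0.189  0.16 ]
```

View pics/w1.png

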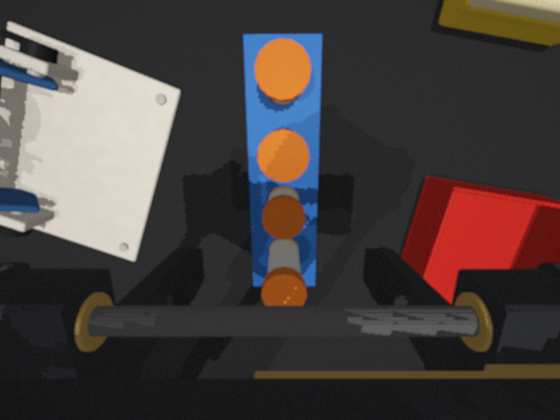

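The short cap is at (284,217) in the wrist view, and I predicted (283,219). That's centred, so I'll grasp it.

Run:
```python
from h import *
from plant import manip, claw, kin, vision, ticket
np.set_printoptions(precision=3,suppress=True)
manip.move_linear([.504,-.1795,.069],v=.12)
claw.set_gripper(.0,squeeze=15); s=manip.observe(); print(s["t"],s["opening"],s["wrist_force"])
manip.move_linear([.504,-.1795,.215],v=.12)
s=manip.observe(); print(s["t"],s["opening"],s["wrist_force"])
manip.move_linear([.464,-.393,.215],v=.3)
c=vision.camera("scene"); cv2.imwrite("pics/s2.png",c["color"][:,:,::-1]); print(manip.observe()["t"])
```

```text
3.975 0.033850482082602315 [-0.222  0.341 -0.038]
5.3417 0.03356013669177828 [-0.484  0.89   0.006]
6.2667
```

View pics/s2.png

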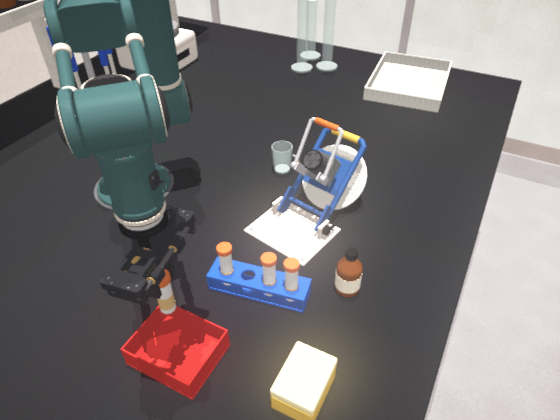

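The tube is held upright above the tub at about (167,295). The second hole is empty and the other three tubes still stand. I'll lower it and release.

```bash
python3 - <<'E'
from h import *
from plant import manip, claw, kin, vision, ticket
np.set_printoptions(precision=3,suppress=True)
print(manip.move_linear([.464,-.393,.0695],v=.1,contact_N=4)); print(manip.observe()["ee_pos"])
claw.set_gripper(.08)
manip.move_linear([.464,-.393,.2],v=.2)
claw.set_gripper(0,squeeze=15)
print(manip.observe()["t"])
# hover in front of foot bar, outside
o=orient(-d2w([0,1,0]),[0,0,-1])
manip.move_to(b2w([-.02,0,.42]),o)
for n in ("scene","top"):
    c=vision.camera(n); cv2.imwrite(f"pics/{n}3.png",c["color"][:,:,::-1])
s=manip.observe();print(s["t"],s["opening"])
E
python3 -c "
import cv2,numpy as np
a=cv2.imread('pics/scene3.png')[90:410,90:410];b=cv2.imread('pics/top3.png')[130:290,140:440]
cv2.imwrite('pics/c3.png',np.hstack([cv2.resize(a,(400,400)),cv2.resize(b,(400,400))]))"
```

```text
False
[ 0.465 -0.393  0.07 ]
10.6833
12.5917 0.0004961994926816088
```

View pics/scene3.png

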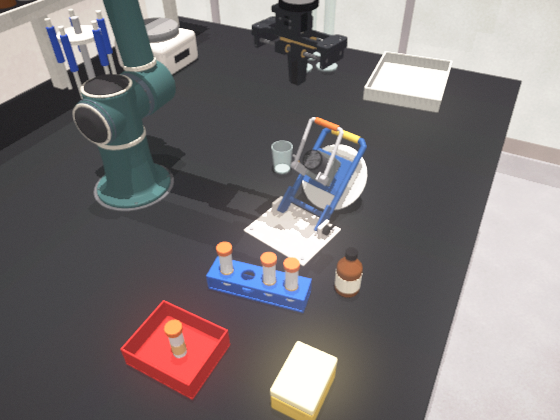

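The tube stands in the tub at (177,340), and the rest of the scene is unchanged. Next is the leg: I'll put the shut fingers in front of the foot bar and push along its arc.

```bash
python3 - <<'E'
from h import *
from plant import manip, claw, kin, vision, ticket
np.set_printoptions(precision=3,suppress=True)
manip.move_linear(b2w([.145,0,.34]),v=.25)
print(manip.move_linear(b2w([.145,0,.245]),v=.12,contact_N=12))
for phi in np.arange(0,1.81,.15):
    an=.566-phi
    hit=manip.move_linear(b2w([.034+.126*np.sin(an)+.015,0,.156+.126*np.cos(an)-.018]),v=.09,contact_N=15)
    s=manip.observe(); print(round(phi,2),hit,s["wrist_force"],round(s["t"],2))
    if hit: break
for n in ("scene","top"):
    c=vision.camera(n); cv2.imwrite(f"pics/{n}4.png",c["color"][:,:,::-1])
E
python3 -c "
import cv2,numpy as np
a=cv2.imread('pics/scene4.png')[90:310,180:400];b=cv2.imread('pics/top4.png')[130:290,140:300]
cv2.imwrite('pics/c4.png',np.hstack([cv2.resize(a,(400,400)),cv2.resize(b,(400,400))]))"
```

```text
False
0.0 False [1.078 3.437 0.872] 14.88
0.15 False [1.305 4.512 2.976] 15.24
0.3 False [0.94  4.37  2.783] 15.6
0.45 False [0.189 3.706 2.163] 15.96
0.6 False [1.683 2.96  0.81 ] 16.32
0.75 False [1.37  2.5   0.176] 16.68
0.9 False [0.14  1.573 0.418] 17.03
1.05 False [-0.853  1.457 -1.076] 17.39
1.2 False [-0.934  1.285 -1.391] 17.75
1.35 False [-0.337  0.27  -0.145] 18.11
1.5 False [ 0.355 -0.212  0.78 ] 18.47
1.65 False [ 0.185 -0.095 -0.467] 18.82
1.8 False [ 0.635 -0.237  0.576] 19.18
```

View pics/c4.png

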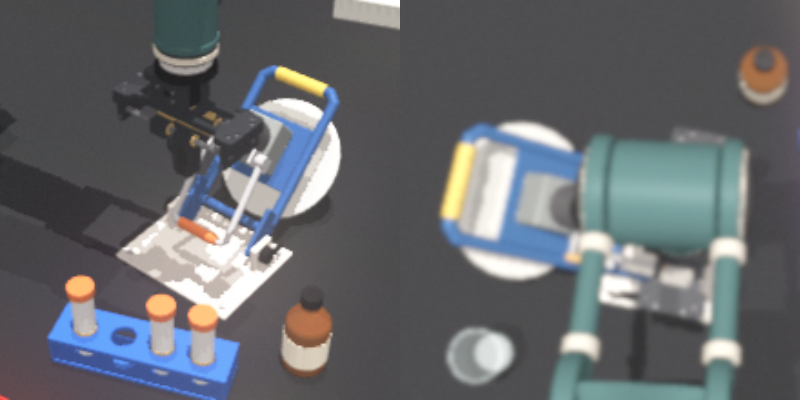

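The leg has snapped down: the orange bar is low over the base plate at about scene pixel (290,216). I'll back off, check that number, and move to a hover in line with the frame above the handle.

```bash
cat >> h.py <<'E'
def hpose(th,tt,back=-.019,s=1,dr=0):
    up=d2w([np.sin(tt),0,np.cos(tt)]); fw=d2w([np.cos(tt),0,-np.sin(tt)])
    return b2w(fr2base((.02,0,.25+dr),th))+back*up, orient(s*fw,-up)
E
python3 - <<'E'
from h import *
from plant import manip, claw, kin, vision, ticket
np.set_printoptions(precision=3,suppress=True)
print("foot pred px",proj("scene",b2w([-.046,0,.059])))
p=manip.observe()["ee_pos"]; p=np.array(p); p[2]=.42
manip.move_linear(p,v=.3)
manip.move_to(b2w([.17,0,.43]),hpose(.83,.3)[1])
claw.set_gripper(.046)
P,o=hpose(.83,.83,.08); manip.move_to(P,o)
c=vision.camera("wrist"); cv2.imwrite("pics/w5.png",c["color"][:,:,::-1])
for n in ("scene","top"):
    c=vision.camera(n); cv2.imwrite(f"pics/{n}5.png",c["color"][:,:,::-1])
s=manip.observe();print(s["t"],s["opening"],s["ee_pos"],P,s["wrist_force"])
E
python3 -c "
import cv2,numpy as np
a=cv2.imread('pics/scene5.png')[90:310,180:400];b=cv2.imread('pics/w5.png')
cv2.imwrite('pics/c5.png',np.hstack([cv2.resize(a,(300,300)),cv2.resize(b,(400,300))]))"
```

```text
foot pred px [[288.534 217.115]]
23.0583 0.04583747680342113 [0.571 0.321 0.242] [0.569 0.322 0.238] [ 0.751 -0.518  0.126]
```

View pics/w5.png

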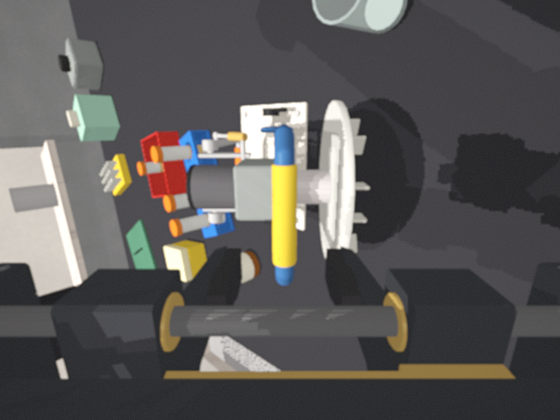

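View pics/scene5.png

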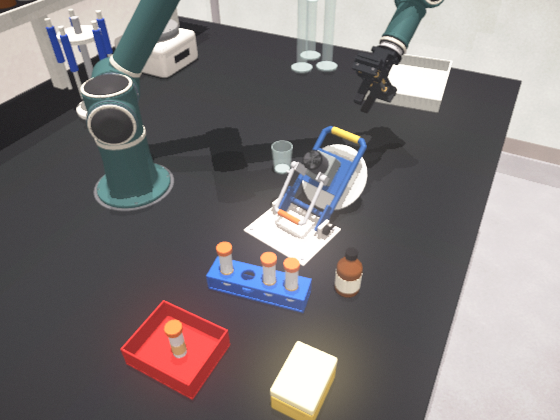

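The bar sits at (284,214) in the wrist view (predicted 283,217), and the foot bar is at (289,216) against a predicted (288.5,217). The leg is therefore fully down and I'm aligned, so I'll grip the handle.

Run:
```python
from h import *
from plant import manip, claw, kin, vision, ticket
np.set_printoptions(precision=3,suppress=True)
claw.set_gripper(.038)
P,o=hpose(.83,.83,-.016)
print(manip.move_linear(P,v=.08,orientation=o,contact_N=8))
s=manip.observe();print(s["t"],s["ee_pos"],P,s["wrist_force"])
claw.set_gripper(0,squeeze=30)
s=manip.observe();print(s["t"],s["opening"],s["wrist_force"])
c=vision.camera("wrist"); cv2.imwrite("pics/w6.png",c["color"][:,:,::-1])
```

```text
False
24.7417 [0.555 0.253 0.174] [0.555 0.252 0.173] [ 0.235  0.224 -0.445]
25.1667 0.019157507682099433 [-0.151 -0.25   1.559]
```

View pics/w6.png

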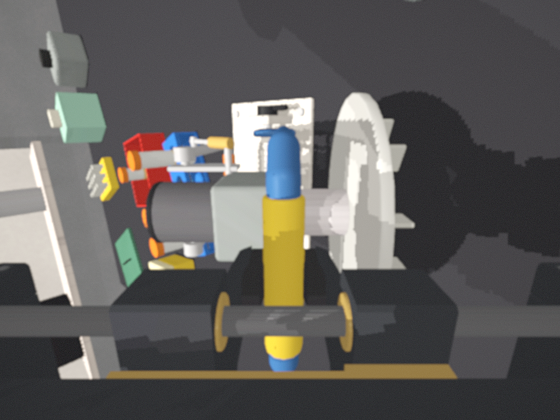

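The bar is gripped, with the opening at 19 mm. Now I'll swing the frame up about the pivot, turning the tool with it.

Run:
```python
from h import *
from plant import manip, claw, kin, vision, ticket
np.set_printoptions(precision=3,suppress=True)
for th in np.linspace(.83,0,13)[1:]:
    P,o=hpose(th,th,-.016)
    hit=manip.move_linear(P,v=.06,orientation=o,contact_N=30)
    s=manip.observe(); f=s["wrist_force"]
    fb=R.from_euler('z',-YAW).apply(f)
    print(round(th,2),hit,fb,np.array(s["ft_torque"]),round(s["opening"],4),round(s["t"],2))
    if hit: break
for n in ("scene","top","wrist"):
    c=vision.camera(n); cv2.imwrite(f"pics/{n}7.png",c["color"][:,:,::-1])
print(s["ee_pos"],P)
```

```text
0.76 False [ 5.486 -0.317 -2.977] [ 1.146 -0.509  0.096] 0.019 25.63
0.69 False [ 6.675 -0.634 -2.707] [ 1.12  -0.483  0.056] 0.019 26.05
0.62 False [ 5.809 -1.005 -0.58 ] [ 1.013 -0.469  0.065] 0.0193 26.47
0.55 False [ 7.505 -1.375  0.905] [ 0.977 -0.384  0.057] 0.0193 26.88
0.48 False [ 6.191 -0.307  2.478] [ 0.914 -0.422  0.041] 0.0192 27.3
0.41 False [ 6.181 -0.202  2.094] [ 0.808 -0.361  0.043] 0.0191 27.72
0.35 False [ 6.371 -0.622  3.71 ] [ 0.712 -0.389  0.063] 0.0191 28.13
0.28 False [ 5.365 -1.14   6.134] [ 0.684 -0.328  0.033] 0.0191 28.55
0.21 False [ 4.469 -0.636  5.985] [ 0.519 -0.335  0.032] 0.0192 28.97
0.14 False [ 3.296 -0.735  5.972] [ 0.441 -0.332  0.057] 0.019 29.38
0.07 False [ 2.667 -0.551  6.646] [ 0.35  -0.227  0.031] 0.0193 29.8
0.0 False [ 0.991 -0.918  7.593] [ 0.266 -0.312  0.081] 0.0188 30.22
[0.521 0.089 0.264] [0.52  0.09  0.264]
```

```bash
python3 -c "
import cv2,numpy as np
a=cv2.imread('pics/scene7.png');b=cv2.imread('pics/scene7.png')[130:280,230:380]
cv2.imwrite('pics/c7.png',np.hstack([cv2.resize(a[:, :],(400,300)),cv2.resize(cv2.imread('pics/top7.png'),(400,300))]));cv2.imwrite('pics/d7.png',cv2.resize(b,(600,600)))"
```

```text
(no output)
```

View pics/d7.png

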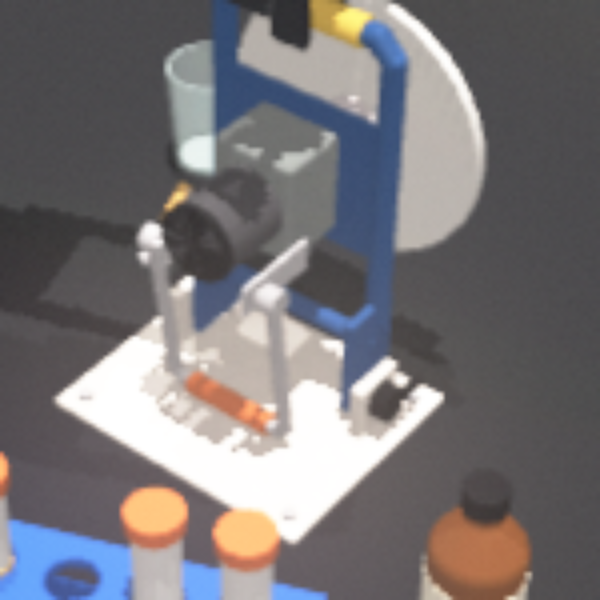

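View pics/c7.png

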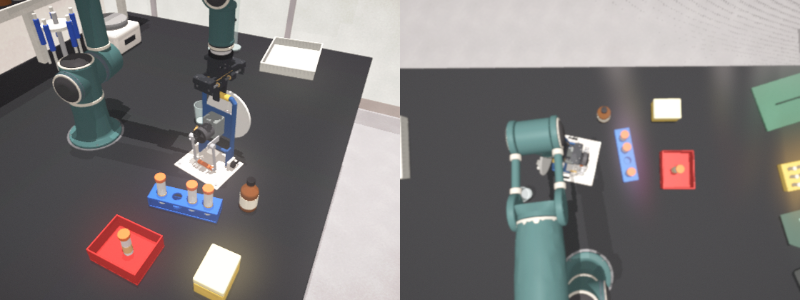

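Run:
```python
from h import *
from plant import manip, claw, kin, vision, ticket
np.set_printoptions(precision=3,suppress=True)
manip.pause(.3)
fwd=d2w([1,0,0]); s=manip.observe(); e0=np.array(s["ee_pos"]); print(d2w, R.from_euler('z',-YAW).apply(s["wrist_force"]))
for th in (-.008,-.016,-.024,-.032):
    P,o=hpose(th,th,-.016)
    hit=manip.move_linear(P,v=.02,orientation=o,contact_N=8)
    manip.pause(.15); s=manip.observe(); print(th,hit,(np.array(s["ee_pos"])-e0)@fwd,R.from_euler('z',-YAW).apply(s["wrist_force"]),s["t"])
    if hit or R.from_euler('z',-YAW).apply(s["wrist_force"])[0]>6: break
```

```text
<function d2w at 0x7f0779d96f20> [ 1.091 -0.43   7.543]
-0.008 False -0.001926881662007051 [ 1.299 -0.836  7.75 ] 31.0667
-0.016 False -0.003851252729302817 [ 0.998 -0.886  7.977] 31.4667
-0.024 False -0.005722916681074508 [ 0.839 -0.857  8.161] 31.8667
-0.032 False -0.006818719478281823 [ 4.175 -0.898  7.693] 32.2667
```

The leg meets its stop at about 6.5 mm back. The stated -0.02 rad would be 5 mm, so my zero is off by only about 0.006 rad. I'll settle at true upright, check and hand in.

Run:
```python
from h import *
from plant import manip, claw, kin, vision, ticket
np.set_printoptions(precision=3,suppress=True)
P,o=hpose(-.009,-.009,-.016)
manip.move_linear(P,v=.02,orientation=o); manip.pause(.5)
s=manip.observe(); print(s["t"],s["opening"],R.from_euler('z',-YAW).apply(s["wrist_force"]),np.abs(s["joint_vel"]).max())
c=vision.camera("scene"); cv2.imwrite("pics/s8.png",c["color"][:,:,::-1])
```

```text
33.1833 0.018943904375577435 [ 2.11  -0.259  8.057] 0.0021012260543016833
```

View pics/s8.png

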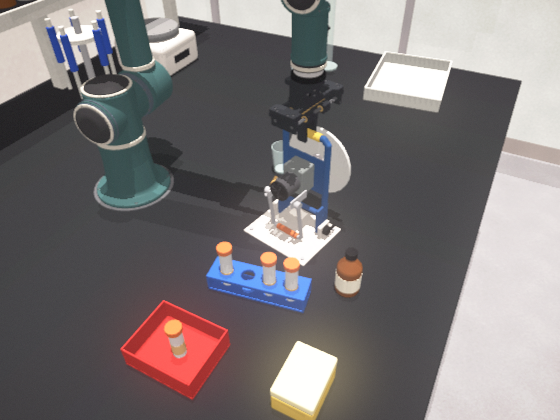

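The rotator is upright and held, with the foot bar down at (287,229). The short tube is in the tub at (177,340) and the three long tubes and bystanders haven't moved.

```bash
python3 -c "
from plant import ticket
print(ticket.sign_off())"
```

```text
the job is handed in; nothing more can be done
None
```

I finished the job in the order asked and handed it in at about 33 s of the 61 s allowed; the sign-off gave no verdict.

- **Short tube:** I took it from the second hole of the blue rack, and it now stands in the red tub. In the last picture the three long tubes, bottle, beaker and tip box look undisturbed.
- **Prop leg:** I pushed it over centre with the shut fingers, using no more than about 6 N, and it snapped down by itself. With the frame still tipped, the foot bar appeared within about 2 pixels of its predicted fully-down position.
- **Rotator:** I gripped the yellow handle, swung the frame up and am still holding it. The gripper opening is 19 mm, the squeeze is 30 N and the arm is still.
- **Tilt check:** Easing the frame back, it met the leg's stop about 1.5 mm later than I had calculated. I corrected for that, so the remaining tilt should be within about 0.01 rad of upright.
- **Mismatch:** While holding, the wrist reads about 8 N upward along the fingers. I think this is a small height error in my estimate of the rotator's position. It was steady, so I left it.

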